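# Load the swing-out rotor in balance

### The arm

A 6-joint arm with a two-finger parallel gripper is mounted at the origin on the work surface. World frame = base frame: x ahead of the robot, y to its left, z up, the work surface at z = 0. Lengths are in mm, angles in rad, forces in N, time in s.
With the tool pointing down it reaches from about 275 to 850 mm from the base axis. Payload 19 kg.
Tool frame: the origin (TCP) lies at the very end of the fingers, on their centre line; the grasp point (between the pads) lies 19 mm behind it; z points along the fingers, y is the line along which they close (so a half turn about z gives the same grasp; the last joint's range is limited). The gripper opens to 85 mm and grips with 20 to 120 N. Pads are 22 mm wide; open, the fingers measure 114 mm over their backs; the gripper's body (76 mm by 85 mm) begins 54 mm behind the grasp point. The pads swing forward as they close: fully open they stand 13 mm farther back than shut.
Start: joints at [-1.307, 0.15, 1.437, -0, 1.554, -0.134], TCP at [222.722, -530.08, 231.267] pointing down, gripper open.
Joint ranges: [-2.8, 2.8], [-0.68, 2.1], [0.12, 2.68], [-1.39, 4.53], [0.16, 2.79], [-2.81, 2.81]. Speed limits (rad/s): [1.89, 1.89, 2.22, 3.01, 3.01, 3.01].

### API

Orientations are given as a rotation vector (axis times angle).
In Python, from cell import read_state, read_camera, camera_params, sign_off, spot_in, spot_point gives the robot as it stands.
- The arm moves only by the tool arm_command, never from a script. Its argument "deltas" is a list that holds one entry, the list of rows, each a list of 4 numbers: the shift along the tool's x, y, z in mm, then the turn about the tool's z in rad. In form: [[[dx, dy, dz, yaw], ...]]. A call has 1 to 8 rows; each row shifts and turns the commanded pose from where the row before left it, along the tool's axes as they then stand; what a row does not reach is not made up. A row lasts 1/10 s, in which the tool goes at most 50 mm and 8.59 degrees, less where a joint would pass 70% of its speed; a pose out of reach is approached as far as the arm can. A call with a gripper value outside its range is refused whole. "hand" is the finger opening in mm, from 0 to 85.4, set as the call begins (left out, the last holds). The fingers move at their own pace and stop on an object; "force" is the grip in N (left out, the last holds). Time passes only in rows, so rows that do not move let the fingers close. It gives the time, the measured TCP pose, the force, the opening and the grip force at its end, in the units of the state.
- read_state(): the state, without advancing time (a new reading comes with each control period).
- read_camera(name): name is "side" or "top" or "wrist"; returns the picture (480x640x3 uint8, blue, green, red); there is no depth.
- camera_params(name): a dict with "intrinsics" (3x3 intrinsics, pixels), "xyz" and "orientation" of the camera in the world; the wrist camera has in their place "T_tool_cam" (4x4, takes a point from camera to tool coordinates, whose origin is the TCP and whose axes are the flange's). Camera axes: x right, y down, z forward; pixel columns grow to the right and rows downward; lengths in mm; the calibration is good to about 2 mm. A picture is of the moment at which its call begins: read the wrist's pose just before it. camera_params takes no time and is no camera call.
- sign_off(): hands the job in; it is judged then, once.
Trained networks look in the newest picture that a camera, given by its name, has taken for a name from the list of things; names that differ only in an ending like _2 or _b are one class to them, and where a whole thing is asked for, a point or a joint stands for the part that bears it (a point fixed in the world has none). Each returns a list of dicts, best first, with "score" (0 to 1); they miss things now and then, are a little off and sometimes report something else, mostly with a low value. They report only what shows in the picture. A call takes as long as a camera call. They do not tell look-alikes from the thing itself.
- spot_in(camera, thing): "bbox" ([left, top, right, bottom] in pixels, round what is visible of it).
- spot_point(camera, thing): "xy" ([column, row] in pixels: a listed point, or the origin of a listed thing).
The state is a dict: "clock": time; "joint_positions": joint angles; "qd": joint speeds; "joint_efforts": joint torques, N m; "ee_pos": TCP position; "eef_rot": TCP orientation; "force": force on the tool from outside, world axes, zero at the start; "torque": the same for the moment, N m; "grip_width": opening from 0.0 (shut) to 1.0 (fully open); "grip_force": force on a finger pad.
Only numpy, scipy, OpenCV 4.12 (cv2) and the standard library are available. Lean on these libraries where they do the work, as an engineer would, in place of code of your own. Each camera call takes 0.05 s, during which the arm holds its last target. There are 200 camera calls.

### The job

The centrifuge rotor on its stand is half loaded; complete the load so that it will spin in balance. Put each of the three tube inserts standing on the bench into the empty bucket straight across the rotor from the loaded bucket that holds its twin (same number and size of tubes). Keep them upright and lower each one right down to the bucket floor before letting go; do not drop them in.

Things in the scene. Friction and masses are not known exactly. Their poses are not given: they have to be found in the camera images.
- rotor: Fixed aluminium six-place swing-out rotor on a low bench stand; dome nut 108 mm above the bench. Origin: on its axis at bench level, z up. Six round steel buckets hang between its arms, axes 120 mm from the rotor axis, 60 degrees apart, loaded and empty in turn. Each loaded bucket faces an empty one 240 mm away straight across the rotor axis.
- empty_bucket_1: Empty round steel bucket fixed in the rotor, 74 mm deep, 75 mm inside diameter, flared to 86 mm at the rim. Origin: centre of its underside, 14 mm above the bench, z up; inner floor 4 mm and rim 74 mm above the origin. The three empty buckets are alike; their numbers mean nothing.
- empty_bucket_2: Empty round steel bucket fixed in the rotor, 74 mm deep, 75 mm inside diameter, flared to 86 mm at the rim. Origin: centre of its underside, 14 mm above the bench, z up; inner floor 4 mm and rim 74 mm above the origin. The three empty buckets are alike; their numbers mean nothing.
- empty_bucket_3: Empty round steel bucket fixed in the rotor, 74 mm deep, 75 mm inside diameter, flared to 86 mm at the rim. Origin: centre of its underside, 14 mm above the bench, z up; inner floor 4 mm and rim 74 mm above the origin. The three empty buckets are alike; their numbers mean nothing.
- loaded_wide: Like bucket fixed in the rotor, already loaded with a blue insert of two thick tubes, caps 27 mm across, side by side. Origin: centre of the bucket's underside, 14 mm above the bench, z up; its caps reach at most 96 mm and the top of its lifting knob 140 mm above the origin.
- loaded_medium: Like bucket fixed in the rotor, already loaded with a blue insert of four medium tubes, caps 18 mm across, in a square. Origin: centre of the bucket's underside, 14 mm above the bench, z up; its caps reach at most 96 mm and the top of its lifting knob 140 mm above the origin.
- loaded_slim: Like bucket fixed in the rotor, already loaded with a blue insert of eight thin tubes, caps 14 mm across, in a ring. Origin: centre of the bucket's underside, 14 mm above the bench, z up; its caps reach at most 96 mm and the top of its lifting knob 140 mm above the origin.
- insert_wide: Loose tube insert on the bench, twin of that in loaded_wide: two thick tubes, caps 27 mm across, side by side. Blue plastic cylinder 66 mm across, 60 mm tall; yellow caps up to 92 mm above the underside; central steel stem with a blue cylindrical lifting knob, 20 mm across, 108 to 136 mm above the underside: grip there. Origin: centre of the underside, z up; yaw does not matter. About 0.25 kg.
- insert_medium: Loose tube insert on the bench, twin of that in loaded_medium: four medium tubes, caps 18 mm across, in a square. Blue plastic cylinder 66 mm across, 60 mm tall; yellow caps up to 92 mm above the underside; central steel stem with a blue cylindrical lifting knob, 20 mm across, 108 to 136 mm above the underside: grip there. Origin: centre of the underside, z up; yaw does not matter. About 0.25 kg.
- insert_slim: Loose tube insert on the bench, twin of that in loaded_slim: eight thin tubes, caps 14 mm across, in a ring. Blue plastic cylinder 66 mm across, 60 mm tall; yellow caps up to 88 mm above the underside; central steel stem with a blue cylindrical lifting knob, 20 mm across, 108 to 136 mm above the underside: grip there. Origin: centre of the underside, z up; yaw does not matter. About 0.25 kg.
Mind the look-alikes: they are no part of the job. Leave any green look-alike of the insert_wide alone.

How it is judged (in metres and radians):
At the end, for the whole second after the job is handed in: Each loose insert stands on the floor of the empty bucket opposite its twin: within 8 mm of that bucket's axis (and at least 228 mm from its twin), its underside 12 to 22 mm above the bench (18 is seated), within 0.1 rad of upright, released and at rest (horizontal distance between insert_wide and loaded_wide above 0.228 m and (horizontal distance between insert_wide and empty_bucket_1 below 0.008 m or horizontal distance between insert_wide and empty_bucket_2 below 0.008 m or horizontal distance between insert_wide and empty_bucket_3 below 0.008 m) and height (world z) of insert_wide between 0.012 and 0.022 m and angle between each of insert_wide, insert_medium, insert_slim's own z axis and vertical below 0.1 rad and linear speed of each of insert_wide, insert_medium, insert_slim below 0.02 m/s and angular speed of each of insert_wide, insert_medium, insert_slim below 0.2 rad/s and horizontal distance between insert_medium and loaded_medium above 0.228 m and (horizontal distance between insert_medium and empty_bucket_1 below 0.008 m or horizontal distance between insert_medium and empty_bucket_2 below 0.008 m or horizontal distance between insert_medium and empty_bucket_3 below 0.008 m) and height (world z) of insert_medium between 0.012 and 0.022 m and horizontal distance between insert_slim and loaded_slim above 0.228 m and (horizontal distance between insert_slim and empty_bucket_1 below 0.008 m or horizontal distance between insert_slim and empty_bucket_2 below 0.008 m or horizontal distance between insert_slim and empty_bucket_3 below 0.008 m) and height (world z) of insert_slim between 0.012 and 0.022 m); the robot touches nothing.
It fails at once if an insert is tipped more than about 35 degrees (angle between any of insert_wide, insert_medium, insert_slim's own z axis and vertical above 0.6 rad).
It fails at once if an insert is let fall (it moves faster than 0.7 m/s with no finger on it: a drop of some 25 mm) ((linear speed of insert_wide above 0.7 m/s and contact force between the fingers and insert_wide below 0.05 N) or (linear speed of insert_medium above 0.7 m/s and contact force between the fingers and insert_medium below 0.05 N) or (linear speed of insert_slim above 0.7 m/s and contact force between the fingers and insert_slim below 0.05 N)).
It also fails if it takes over 99 s, if anything falls off the work surface, if the arm or the gripper's body presses on something with over 40 N, if the wrist force passes 120 N, or if a joint passes its speed limit or range.

## Working session

There is one attempt and no reset: what is moved stays moved. The work goes in short steps, Python scripts to look and compute and a tool call to move; the robot and the scene stay as the last step left them, time stands still between calls to the robot, and variables do not carry over. Pictures are saved under pics/ and viewed, at most 14 in all, crops included, and the job is handed in when it is done.

Besides the shell and the picture viewer there is one more tool, called after "Emit:" as a command line: name --argument value ..., lists and objects as JSON in quotes. arm_command: Moves the arm, as the interface text tells. Its arguments: {"type":"object","properties":{"deltas":{"type":"array","items":{"type":"array","items":{"type":"array","items":{"type":"number"}}}},"hand":{"type":"number"},"force":{"type":"number"}},"required":["deltas"]}

```bash
mkdir -p pics; cat > h.py <<'E'
import numpy as np, cv2
from cell import *
from scipy.spatial.transform import Rotation as R
def cam(n, st=None):
    p=camera_params(n); K=np.array(p["intrinsics"])
    if "T_tool_cam" in p:
        st=st or read_state(); T=np.eye(4); T[:3,:3]=R.from_rotvec(st["eef_rot"]).as_matrix(); T[:3,3]=st["ee_pos"]
        T=T@np.array(p["T_tool_cam"]); return K,T[:3,:3],T[:3,3]
    o=np.array(p["orientation"],float)
    Rm=o if o.shape==(3,3) else R.from_rotvec(o).as_matrix() if o.size==3 else R.from_quat(o).as_matrix()
    return K,Rm,np.array(p["xyz"],float)
def ray(c,px):
    K,Rm,t=c; d=Rm@np.linalg.solve(K,[px[0],px[1],1]); return t,d/np.linalg.norm(d)
def atz(c,px,z):
    t,d=ray(c,px); return t+d*(z-t[2])/d[2]
def proj(c,X):
    K,Rm,t=c; q=K@(Rm.T@(np.array(X,float)-t)); return q[:2]/q[2]
def tri(rays):
    A=sum(np.eye(3)-np.outer(d,d) for t,d in rays); b=sum((np.eye(3)-np.outer(d,d))@t for t,d in rays)
    return np.linalg.solve(A,b)
E
python3 - <<'E'
from h import *
for n in ("side","top","wrist"):
    cv2.imwrite(f"pics/{n}0.png",read_camera(n)); 
    print(n,camera_params(n))
print(read_state())
for n in ("top","side"):
  for k in ("rotor","empty_bucket_1","loaded_wide","loaded_medium","loaded_slim","insert_wide","insert_medium","insert_slim"):
    print(n,k,[(round(r["score"],2),np.round(r["xy"]).tolist()) for r in spot_point(n,k)][:5])
E
```

```text
side {'intrinsics': array([[483.366899  ,   0.        , 323.98322648],
       [  0.        , 483.366899  , 233.0071855 ],
       [  0.        ,   0.        ,   1.        ]]), 'xyz': array([499.63803563, 878.07398506, 550.26854631]), 'orientation': array([-0.02644483,  2.69502602, -1.55982745])}
top {'intrinsics': array([[449.39103106,   0.        , 318.67388544],
       [  0.        , 449.39103106, 239.49412532],
       [  0.        ,   0.        ,   1.        ]]), 'xyz': array([ 470.82310971,    2.20173216, 1135.78164779]), 'orientation': array([-2.16470207,  2.21363313, -0.0540425 ])}
wrist {'intrinsics': array([[386.59917851,   0.        , 319.12527889],
       [  0.        , 386.59917851, 236.34620895],
       [  0.        ,   0.        ,   1.        ]]), 'T_tool_cam': array([[ 6.72789522e-04, -9.56487200e-01, -2.91773515e-01,
         7.41643618e+01],
       [ 9.99999450e-01,  8.78119512e-04, -5.72776187e-04,
         1.65215805e-01],
       [ 8.04065108e-04, -2.91772969e-01,  9.56487265e-01,
        -1.41337039e+02],
       [ 0.00000000e+00,  0.00000000e+00,  0.00000000e+00,
  
[... 874 characters left out ...]
um [(0.61, [359.0, 177.0])]
top loaded_slim [(0.58, [299.0, 234.0]), (0.29, [394.0, 207.0])]
top insert_wide [(0.62, [185.0, 319.0]), (0.61, [220.0, 290.0])]
top insert_medium [(0.87, [472.0, 239.0])]
top insert_slim [(0.7, [435.0, 286.0])]
side rotor []
side empty_bucket_1 [(0.93, [299.0, 207.0]), (0.76, [258.0, 249.0]), (0.7, [354.0, 242.0]), (0.28, [343.0, 214.0])]
side loaded_wide [(0.89, [344.0, 213.0]), (0.72, [395.0, 336.0]), (0.31, [255.0, 252.0])]
side loaded_medium [(0.91, [255.0, 218.0])]
side loaded_slim [(0.82, [310.0, 262.0])]
side insert_wide [(0.69, [391.0, 336.0]), (0.67, [444.0, 378.0])]
side insert_medium [(0.96, [332.0, 183.0]), (0.72, [393.0, 336.0])]
side insert_slim []
```

View pics/top0.png

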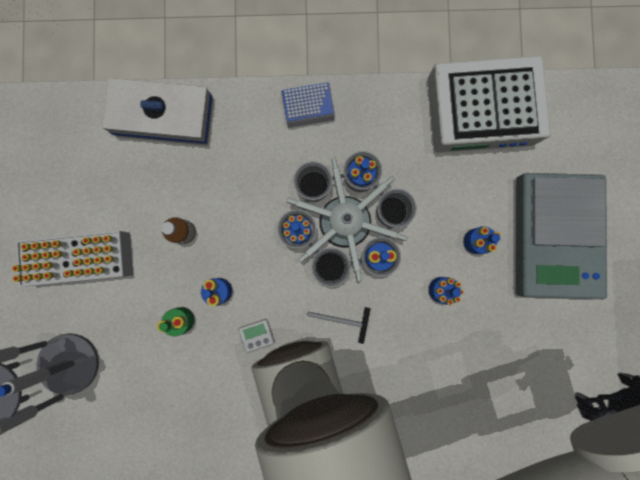

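View pics/side0.png

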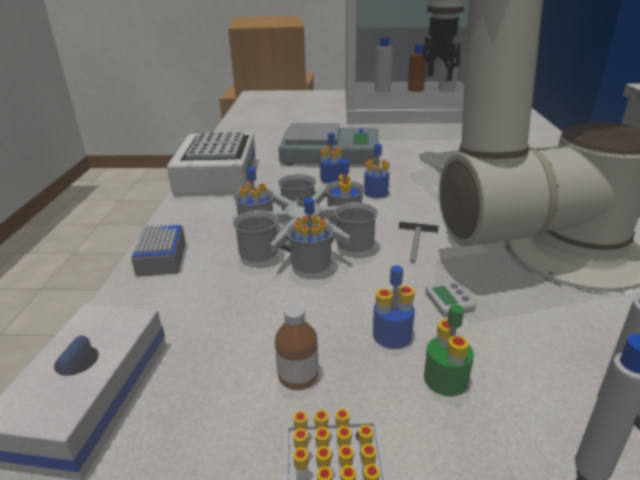

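The top view shows the blue two-cap insert at (216,291), the green look-alike at (176,321), the four-cap insert at (481,239), the eight-cap insert at (446,290), and the rotor hub at (347,218). The candidates for insert_wide are blue (216,291) and green (176,321). Blue fits, since green is excluded. I'll enlarge to confirm.

```bash
python3 - <<'E'
from h import *
t=cv2.imread("pics/top0.png"); s=cv2.imread("pics/side0.png")
cv2.imwrite("pics/topc.png",cv2.resize(t[145:345,150:510],None,fx=2.2,fy=2.2,interpolation=cv2.INTER_CUBIC))
c=cam("top")
def p(u,v,z): return np.round(atz(c,(u,v),z),1)
for k,uv in dict(rotor=(347,218)).items(): print(k,p(*uv,108))
cs=cam("side")
# detections: bucket origins at z=14, inserts at z=0
for k,uv in dict(e1=(316,187),e2=(394,209),e3=(335,265),lw=(380,254),lm=(359,177),ls=(299,234)).items(): print(k,p(*uv,14))
for k,uv in dict(w=(220,290),m=(472,239),s=(435,286)).items():
    X=p(*uv,0); print(k,X,"proj knob top in top/side",proj(c,X+[0,0,136]).round(),proj(cs,X+[0,0,136]).round())
E
```

```text
rotor [577.  -57.2 108. ]
e1 [666.8  13.3  14. ]
e2 [ 606.6 -181.    14. ]
e3 [469.8 -29.8  14. ]
lw [ 494.7 -142.6   14. ]
lm [689.6 -95.5  14. ]
ls [549.2  58.4  14. ]
w [413.3 261.    0. ] proj knob top in top/side [206. 293.] [396. 267.]
m [ 527.6 -377.5    0. ] proj knob top in top/side [492. 236.] [329. 134.]
s [ 411.6 -279.9    0. ] proj knob top in top/side [450. 289.] [375. 146.]
```

View pics/topc.png

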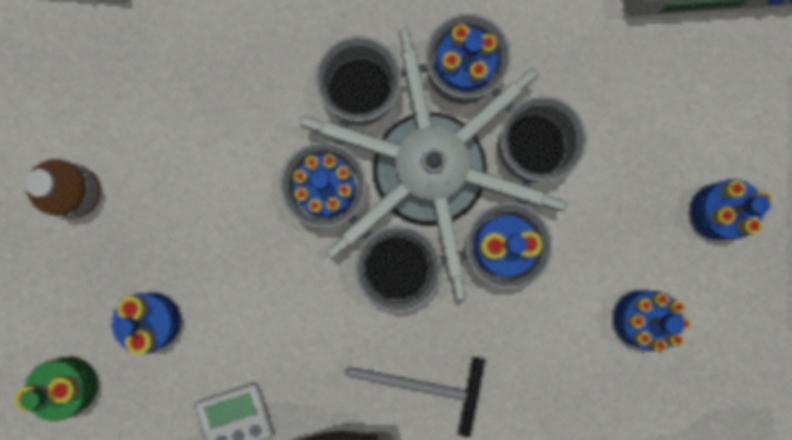

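The crop confirms three pairs:

| Loaded bucket | Caps | Crop position | Opposite empty bucket | Crop position |
|---|---|---|---|---|
| loaded_wide | 2 | (509,247) | e1 | (360,80) |
| loaded_medium | 4 | (468,57) | e3 | (398,270) |
| loaded_slim | 8 | (323,188) | e2 | (542,138) |

insert_wide is the blue one at (147,322). The green one at (60,388) stays where it is. I'll move to a survey pose over medium and slim.

Emit:
arm_command --deltas '[[[0, 0, -33, 0.1327], [0, 0, -33, 0.1327], [0, 0, -33, 0.1327], [0, 0, 0, 0]]]'

```text
clock: 1.35
ee_pos: [223.0, -530.9, 334.9]
eef_rot: [3.135, -0.008, 0.003]
force: [-0.4, 0.4, 0.5]
grip_width: 1.001
grip_force: 0.0
```

Emit:
arm_command --deltas '[[[37, -27.5, 0, 0], [37, -27.5, 0, 0], [37, -27.5, 0, 0], [37, -27.5, 0, 0], [37, -27.5, 0, 0], [37, -27.5, 0, 0], [37, -27.5, 0, 0], [37, -27.5, 0, 0]]]'

```text
clock: 2.15
ee_pos: [520.1, -308.7, 329.9]
eef_rot: [-3.141, -0.001, 0.0]
force: [-0.2, -0.5, -0.0]
grip_width: 1.001
grip_force: 0.0
```

Emit:
arm_command --deltas '[[[0, 0, 0, 0], [0, 0, 0, 0], [0, 0, 0, 0]]]'

```text
clock: 2.45
ee_pos: [518.3, -310.7, 330.0]
eef_rot: [-3.141, 0.001, 0.001]
force: [-0.5, 0.3, 0.5]
grip_width: 1.001
grip_force: 0.0
```

```bash
python3 - <<'E'
from h import *
import json
st=read_state(); cv2.imwrite("pics/wA.png",read_camera("wrist")); np.savez("wA.npz",p=st["ee_pos"],r=st["eef_rot"])
print(st["clock"],st["ee_pos"],st["eef_rot"])
c=cam("wrist",st)
for k in ("insert_medium","insert_slim","insert_wide","empty_bucket_1","loaded_wide"):
    print(k,[(round(r["score"],2),np.round(r["xy"]).tolist(),np.round(atz(c,r["xy"],0 if 'ins' in k else 14)).tolist()) for r in spot_point("wrist",k)][:4])
E
```

```text
2.45 [ 518.26978104 -310.66019203  329.99218243] [-3.14146583e+00  5.31785922e-04  7.65385599e-04]
insert_medium [(0.91, [380.0, 176.0], [525.0, -384.0, 0.0])]
insert_slim [(0.91, [305.0, 267.0], [407.0, -292.0, 0.0])]
insert_wide []
empty_bucket_1 [(0.9, [81.0, 230.0], [461.0, -17.0, 14.0]), (0.87, [199.0, 111.0], [600.0, -175.0, 14.0]), (0.65, [11.0, 43.0], [670.0, 20.0, 14.0])]
loaded_wide [(0.68, [176.0, 207.0], [490.0, -137.0, 14.0]), (0.53, [104.0, 132.0], [578.0, -65.0, 14.0])]
```

View pics/wA.png

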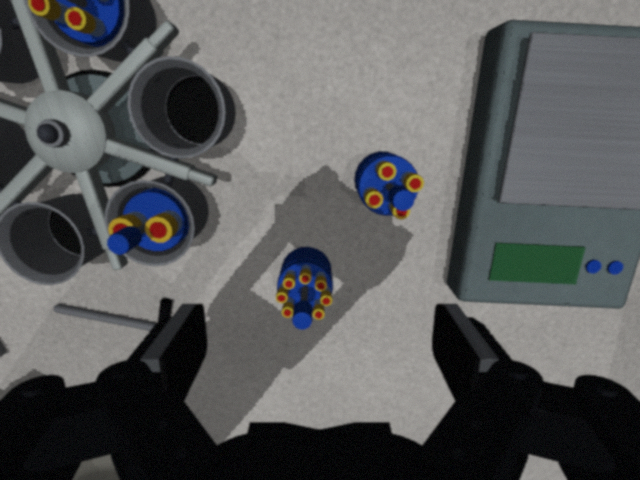

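The wrist view shows the medium knob top at about (403,197) and the slim knob top at about (302,320). The empty bucket e2 rim is at about (178,107). I'll move over the rotor for the second view.

Emit:
arm_command --deltas '[[[10, -35, -3, 0], [10, -35, -3, 0], [10, -35, -3, 0], [10, -35, -3, 0], [10, -35, -3, 0], [10, -35, -3, 0], [10, -35, -2, 0], [0, 0, 0, 0]]]'

```text
clock: 3.55
ee_pos: [589.5, -61.9, 350.7]
eef_rot: [-3.141, -0.005, -0.001]
force: [-0.2, -1.5, 0.5]
grip_width: 0.998
grip_force: 0.0
```

Emit:
arm_command --deltas '[[[0, 0, 0, 0], [0, 0, 0, 0]]]'

```text
clock: 3.75
ee_pos: [588.7, -66.0, 350.2]
eef_rot: [3.142, -0.002, -0.0]
force: [0.2, -0.3, 0.3]
grip_width: 0.999
grip_force: 0.0
```

```bash
python3 - <<'E'
from h import *
from scipy.optimize import least_squares
st=read_state(); im=read_camera("wrist"); cv2.imwrite("pics/wB.png",im); np.savez("wB.npz",p=st["ee_pos"],r=st["eef_rot"])
print(st["clock"],st["ee_pos"],st["eef_rot"])
a=np.load("wA.npz"); cA=cam("wrist",dict(ee_pos=a["p"],eef_rot=a["r"])); cB=cam("wrist",st); ct=cam("top")
# knob heights
for k,u,v in (("m",(403,197),(495.5,238.2)),("s",(302,320),(456.4,292.3))):
    print(k,"tri",tri([ray(cA,u),ray(ct,v)]).round(1),"wristA@136",atz(cA,u,136).round(1),"top@136",atz(ct,v,136).round(1))
D=[]
for k in ("empty_bucket_1","loaded_wide","loaded_medium","loaded_slim","insert_wide"):
    r=spot_point("wrist",k); print(k,[(round(q["score"],2),np.round(q["xy"]).tolist(),np.round(atz(cB,q["xy"],14)).tolist()) for q in r][:4])
# hex fit from top-view rim centres
rim=np.array([(313.6,181.4),(362.7,170.9),(396.4,207.7),(381.4,257.3),(330.9,267.7),(296.8,230.5)])
P=np.array([atz(ct,u,88)[:2] for u in rim])
f=lambda q:(np.array([[q[0]+120*np.cos(q[2]-i*np.pi/3),q[1]+120*np.sin(q[2]-i*np.pi/3)] for i in range(6)])-P).ravel()
s=least_squares(f,[577,-57,.9]); print(s.x,s.fun.round(1)); np.save("hex.npy",s.x)
# overlay prediction on wrist B
o=im.copy()
for i in range(6):
    ang=s.x[2]-i*np.pi/3; c0=np.array([s.x[0]+120*np.cos(ang),s.x[1]+120*np.sin(ang)])
    pts=[proj(cB,(*(c0+43*np.array([np.cos(t),np.sin(t)])),88)) for t in np.linspace(0,6.28,40)]
    cv2.polylines(o,[np.int32(pts)],True,(0,0,255),1)
cv2.imwrite("pics/wBo.png",o)
E
```

```text
3.75 [588.66581326 -66.02073005 350.23562906] [ 3.14153920e+00 -1.62347210e-03 -2.75494091e-04]
m tri [ 522.8 -388.6  121.9] wristA@136 [ 526.2 -384.5  136. ] top@136 [ 521.4 -384.2  136. ]
s tri [ 403.5 -293.8  133. ] wristA@136 [ 405.  -294.1  136. ] top@136 [ 403.8 -292.8  136. ]
empty_bucket_1 [(0.94, [407.0, 170.0], [602.0, -174.0, 14.0]), (0.73, [247.0, 113.0], [669.0, 19.0, 14.0])]
loaded_wide [(0.74, [282.0, 273.0], [466.0, -17.0, 14.0]), (0.68, [372.0, 254.0], [493.0, -135.0, 14.0])]
loaded_medium [(0.94, [346.0, 91.0], [693.0, -97.0, 14.0])]
loaded_slim [(0.16, [372.0, 252.0], [496.0, -135.0, 14.0])]
insert_wide [(0.88, [28.0, 348.0], [352.0, 346.0, 14.0]), (0.77, [83.0, 307.0], [416.0, 257.0, 14.0])]
[576.4792768  -58.19202526   0.71155825] [ 0.1  2.2  0.3  0.5 -1.7 -1.5  0.2 -0.5 -0.6 -0.7  1.7 -0. ]
```

View pics/wBo.png

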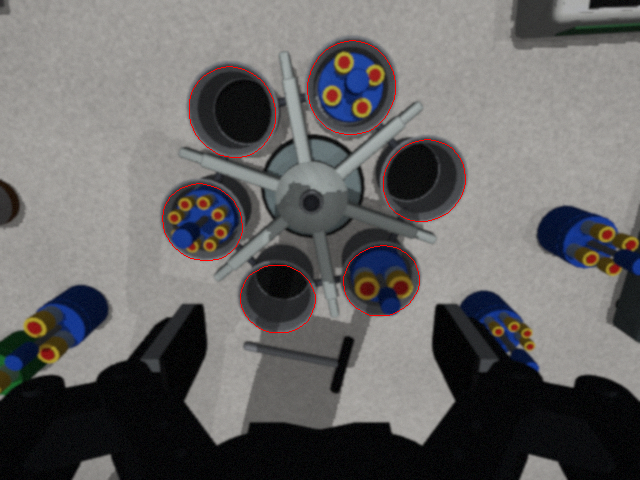

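Overlay circles from the top-view hex fit match the six rims in the wrist view, with e1 at (233,110), e2 at (423,180) and e3 at (277,297). I'll go above slim and refine the hex fit from the rim edges in this picture.

Emit:
arm_command --deltas '[[[-23, 28.5, 12, 0], [-23, 28.5, 12, 0], [-23, 28.5, 16, 0], [-23, 28.5, 16, 0], [-23, 28.5, 18, 0], [-23, 28.5, 18, 0], [-23, 28.5, 18, 0], [-23, 28.5, 20, 0]]]' --hand 60 --force 40

```text
clock: 4.85
ee_pos: [403.6, -294.3, 219.9]
eef_rot: [3.141, -0.001, 0.001]
force: [1.0, -1.5, 0.1]
grip_width: 0.703
grip_force: 0.0
```

Emit:
arm_command --deltas '[[[0, 0, 0, 0], [0, 0, 0, 0], [0, 0, 0, 0]]]'

```text
clock: 5.15
ee_pos: [405.3, -292.9, 220.9]
eef_rot: [3.141, -0.0, 0.001]
force: [0.1, 0.3, 0.4]
grip_width: 0.699
grip_force: 0.0
```

```bash
cat >> h.py <<'E'
def load(n):
    a=np.load(n+".npz"); return cam("wrist",dict(ee_pos=a["p"],eef_rot=a["r"])),cv2.imread(f"pics/{n}.png")
def snap(n):
    st=read_state(); im=read_camera("wrist"); cv2.imwrite(f"pics/{n}.png",im); np.savez(n+".npz",p=st["ee_pos"],r=st["eef_rot"])
    print(n,st["clock"],np.round(st["ee_pos"],1),np.round(st["eef_rot"],3),"F",np.round(st["force"],1)); return cam("wrist",st),im
E
python3 - <<'E'
from h import *
from scipy.optimize import minimize
h=np.load("hex.npy"); c,im=load("wB")
g=cv2.GaussianBlur(cv2.cvtColor(im,cv2.COLOR_BGR2GRAY).astype(np.float32),(0,0),1.2)
t=np.linspace(0,2*np.pi,90)
def samp(q,r):
    v=[]
    for i in range(6):
        a=q[2]-i*np.pi/3; x=q[0]+120*np.cos(a)+r*np.cos(t); y=q[1]+120*np.sin(a)+r*np.sin(t)
        P=np.array([proj(c,(X,Y,88)) for X,Y in zip(x,y)],np.float32)
        v.append(cv2.remap(g,P[:,:1],P[:,1:],cv2.INTER_LINEAR)[:,0])
    return np.array(v)
for r0 in (42.5,43.5,44.5):
    f=lambda q:-np.mean(np.clip(samp(q,r0+1.2)-samp(q,r0-1.2),-5,40))
    r=minimize(f,h,method="Nelder-Mead",options=dict(initial_simplex=[h,h+[4,0,0],h+[0,4,0],h+[0,0,.03]])); print(r0,r.x,r.fun,f(h))
c,im=snap("wS")
cv2.imwrite("pics/wSc.png",cv2.resize(im[130:350,210:430],None,fx=2.5,fy=2.5,interpolation=cv2.INTER_CUBIC))
print(proj(c,(403.5,-293.8,136)))
E
```

```text
42.5 [579.31564595 -57.35648817   0.7074539 ] -23.904027938842773 -17.713501
43.5 [579.16642793 -57.40938431   0.7076524 ] -24.24020004272461 -18.17545
44.5 [578.31385106 -57.82442579   0.70708542] -20.54738998413086 -17.991837
wS 5.15 [ 405.3 -292.9  220.9] [ 3.141e+00 -0.000e+00  1.000e-03] F [0.1 0.3 0.4]
[320.27485508 247.20651451]
```

View pics/wSc.png

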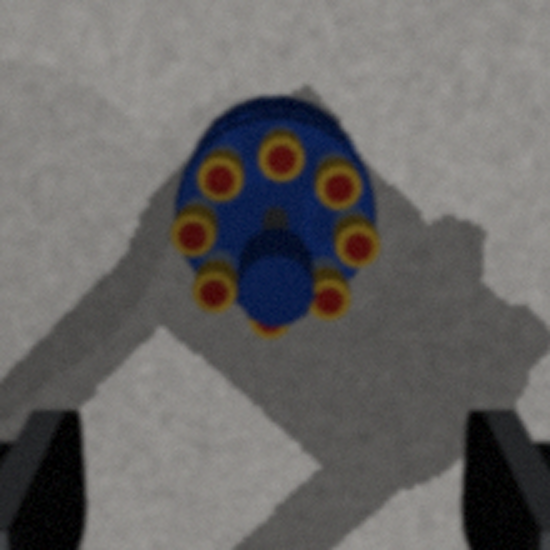

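The slim knob is at crop (275,290), which is pixel (320,246) and world (404,-294). That matches the estimate. I'll descend and grasp.

Emit:
arm_command --deltas '[[[-1, 0.8, 25, 0], [0, 0, 25, 0], [0, 0, 25, 0], [0, 0, 22, 0], [0, 0, 12, 0], [0, 0, 8, 0], [0, 0, 0, 0]]]'

```text
clock: 5.9
ee_pos: [404.0, -293.6, 103.1]
eef_rot: [-3.141, -0.0, 0.001]
force: [0.6, -0.1, 0.2]
grip_width: 0.702
grip_force: 0.0
```

Emit:
arm_command --deltas '[[[0, 0, 0, 0], [0, 0, 0, 0], [0, 0, 0, 0], [0, 0, 0, 0], [0, 0, 0, 0], [0, 0, 0, 0], [0, 0, 0, 0]]]' --hand 10 --force 40

```text
clock: 6.6
ee_pos: [404.1, -294.1, 104.1]
eef_rot: [3.141, -0.001, 0.002]
force: [0.1, 1.8, 6.5]
grip_width: 0.221
grip_force: 38.8
```

Slim is gripped at about 19 mm and 39 N. Next I lift it and carry it to e2 at (601,-175).

Emit:
arm_command --deltas '[[[0, 0, -10, 0], [0, 0, -25, 0], [0, 0, -30, 0], [0, 0, -30, 0], [0, 0, -30, 0], [0, 0, -30, 0], [0, 0, -25, 0], [0, 0, 0, 0]]]'

```text
clock: 7.4
ee_pos: [404.3, -294.5, 287.3]
eef_rot: [3.138, -0.0, 0.006]
force: [1.1, -0.6, -3.2]
grip_width: 0.224
grip_force: 39.5
```

Emit:
arm_command --deltas '[[[15, -9, 0, 0], [30, -18, 0, 0], [36, -21.7, 0, 0], [36, -21.7, 0, 0], [36, -21.7, 0, 0], [29, -17.6, 0, 0], [15, -9, 0, 0], [0, 0, 0, 0]]]'

```text
clock: 8.2
ee_pos: [602.0, -173.8, 281.8]
eef_rot: [-3.14, -0.003, 0.003]
force: [-0.2, 0.0, -2.3]
grip_width: 0.219
grip_force: 39.5
```

Emit:
arm_command --deltas '[[[0, 0, 15, 0], [0, 0, 25, 0], [0, 0, 25, 0], [0, 0, 5, 0], [0, 0, 0, 0], [0, 0, 0, 0], [0, 0, 0, 0]]]'

```text
clock: 8.9
ee_pos: [601.0, -175.6, 214.6]
eef_rot: [3.141, -0.001, 0.003]
force: [0.2, 0.3, -2.7]
grip_width: 0.22
grip_force: 39.3
```

```bash
python3 - <<'E'
from h import *
c,im=snap("wS2")
q=(579.2,-57.4,.7076); o=im.copy(); t=np.linspace(0,6.28,60)
for i in range(6):
    a=q[2]-i*np.pi/3; x,y=q[0]+120*np.cos(a),q[1]+120*np.sin(a)
    cv2.polylines(o,[np.int32([proj(c,(x+43.5*np.cos(s),y+43.5*np.sin(s),88)) for s in t])],True,(0,0,255),1)
cv2.imwrite("pics/wS2o.png",o)
E
```

```text
wS2 8.9 [ 601.  -175.6  214.6] [ 3.141e+00 -1.000e-03  3.000e-03] F [ 0.2  0.3 -2.7]
```

View pics/wS2o.png

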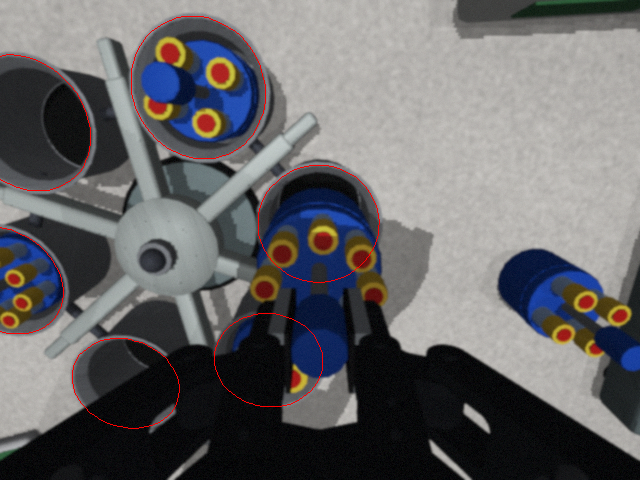

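The overlay matches the rims, and the insert hangs centred over e2 with its rim at (320,222). I'll lower it in stages and watch the force.

Emit:
arm_command --deltas '[[[0, 0, 8, 0], [0, 0, 8, 0], [0, 0, 8, 0], [0, 0, 8, 0], [0, 0, 8, 0], [0, 0, 0, 0], [0, 0, 0, 0]]]'

```text
clock: 9.65
ee_pos: [600.8, -175.3, 173.2]
eef_rot: [-3.141, 0.001, 0.0]
force: [-0.1, -0.5, -2.0]
grip_width: 0.223
grip_force: 39.4
```

Emit:
arm_command --deltas '[[[0, 0, 10, 0], [0, 0, 10, 0], [0, 0, 10, 0], [0, 0, 10, 0], [0, 0, 7, 0], [0, 0, 0, 0], [0, 0, 0, 0]]]'

```text
clock: 10.35
ee_pos: [600.9, -175.3, 126.4]
eef_rot: [-3.142, 0.0, -0.0]
force: [0.2, 0.7, -2.2]
grip_width: 0.223
grip_force: 39.5
```

Emit:
arm_command --deltas '[[[0, 0, 2, 0], [0, 0, 1, 0], [0, 0, 1, 0], [0, 0, 1, 0], [0, 0, 0, 0], [0, 0, 0, 0]]]'

```text
clock: 10.95
ee_pos: [601.1, -175.3, 122.1]
eef_rot: [3.141, -0.0, 0.002]
force: [-0.9, 1.5, 5.3]
grip_width: 0.221
grip_force: 40.3
```

It touched the floor at TCP z 122: the force went from -2.2 to +5.3 N, which is seated. I'll release, retreat and go to medium.

Emit:
arm_command --deltas '[[[0, 0, 0, 0], [0, 0, 0, 0], [0, 0, 0, 0], [0, 0, 0, 0]]]' --hand 50

```text
clock: 11.35
ee_pos: [600.8, -175.3, 121.2]
eef_rot: [-3.141, 0.0, 0.0]
force: [-0.4, -0.2, -0.9]
grip_width: 0.588
grip_force: 0.0
```

Emit:
arm_command --deltas '[[[0, 0, -10, 0], [0, 0, -20, 0], [0, 0, -30, 0], [0, 0, -40, 0], [0, 0, -10, 0], [0, 0, 0, 0]]]'

```text
clock: 11.95
ee_pos: [601.4, -175.5, 233.8]
eef_rot: [3.14, -0.0, 0.005]
force: [-0.7, -1.0, -0.5]
grip_width: 0.584
grip_force: 0.0
```

Emit:
arm_command --deltas '[[[-10.5, 30, 0, 0], [-10.5, 30, 0, 0], [-10.5, 30, 0, 0], [-10.5, 30, 0, 0], [-10.5, 30, 0, 0], [-10.5, 30, 0, 0], [-12, 29, 0, 0], [0, 0, 0, 0]]]'

```text
clock: 12.75
ee_pos: [523.9, -387.1, 229.4]
eef_rot: [-3.14, 0.005, 0.004]
force: [-0.2, 0.3, -0.0]
grip_width: 0.58
grip_force: 0.0
```

Emit:
arm_command --deltas '[[[0, 0, 0, 0], [0, 0, 0, 0]]]'

```text
clock: 12.95
ee_pos: [525.9, -383.5, 230.6]
eef_rot: [-3.141, -0.0, 0.001]
force: [-0.1, 1.2, 0.1]
grip_width: 0.584
grip_force: 0.0
```

```bash
python3 - <<'E'
from h import *
c,im=snap("wM")
print(proj(c,(525,-384.5,136)))
for k in ("insert_medium",): print([(r["score"],r["xy"],atz(c,r["xy"],0)) for r in spot_point("wrist",k)])
cv2.imwrite("pics/wMc.png",cv2.resize(im[60:360,160:480],None,fx=2,fy=2,interpolation=cv2.INTER_CUBIC))
E
```

```text
wM 12.95 [ 525.9 -383.5  230.6] [-3.141e+00 -0.000e+00  1.000e-03] F [-0.1  1.2  0.1]
[320.69645245 240.94055756]
[(0.84, [320.0, 201.5], array([ 522.13596753, -384.16904468,    0.        ])), (0.42, [66.7, 237.9], array([ 484.49632517, -128.86256071,    0.        ]))]
```

View pics/wMc.png

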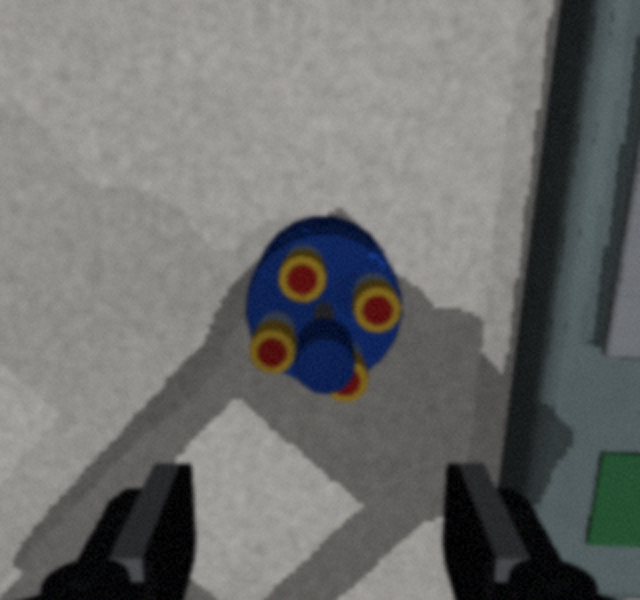

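The medium knob is at crop (325,366), which is pixel (322,243) and world (523.7,-385.6). All four medium caps are visible. I'll grasp it.

Emit:
arm_command --deltas '[[[-2.2, 2.1, 25, 0], [0, 0, 30, 0], [0, 0, 30, 0], [0, 0, 22, 0], [0, 0, 12, 0], [0, 0, 7.5, 0], [0, 0, 0, 0]]]'

```text
clock: 13.75
ee_pos: [523.7, -386.0, 104.6]
eef_rot: [-3.141, -0.0, 0.001]
force: [-0.3, -0.5, 0.6]
grip_width: 0.59
grip_force: 0.0
```

Emit:
arm_command --deltas '[[[0, 0, 0, 0], [0, 0, 0, 0], [0, 0, 0, 0], [0, 0, 0, 0], [0, 0, 0, 0], [0, 0, 0, 0]]]' --hand 10 --force 40

```text
clock: 14.35
ee_pos: [524.0, -386.5, 105.9]
eef_rot: [3.141, -0.0, 0.002]
force: [0.4, 3.7, 6.7]
grip_width: 0.219
grip_force: 39.1
```

Emit:
arm_command --deltas '[[[0, 0, -10, 0], [0, 0, -25, 0], [0, 0, -30, 0], [0, 0, -30, 0], [0, 0, -30, 0], [0, 0, -30, 0], [0, 0, -25, 0], [0, 0, 0, 0]]]'

```text
clock: 15.15
ee_pos: [524.0, -386.9, 289.2]
eef_rot: [3.138, -0.001, 0.007]
force: [0.5, 0.1, -2.1]
grip_width: 0.227
grip_force: 39.4
```

Emit:
arm_command --deltas '[[[-3, -18, 0, 0], [-5, -30, 0, 0], [-6, -38, 0, 0], [-6, -38, 0, 0], [-6, -38, 0, 0], [-6, -38, 0, 0], [-6, -38, 0, 0], [-6, -38, 0, 0]]]'

```text
clock: 15.95
ee_pos: [478.8, -108.9, 284.1]
eef_rot: [-3.141, 0.001, 0.001]
force: [0.7, -0.5, -2.7]
grip_width: 0.221
grip_force: 39.5
```

Emit:
arm_command --deltas '[[[-6, -38, 0, 0], [-4.5, -30, 0, 0], [-3, -18, 0, 0], [0, -5.5, 0, 0], [0, 0, 0, 0], [0, 0, 0, 0], [0, 0, 0, 0]]]'

```text
clock: 16.65
ee_pos: [466.3, -19.7, 284.5]
eef_rot: [3.142, -0.002, -0.001]
force: [-0.9, -0.5, -3.2]
grip_width: 0.221
grip_force: 39.6
```

Emit:
arm_command --deltas '[[[0, 0, 15, 0], [0, 0, 25, 0], [0, 0, 25, 0], [0, 0, 5, 0], [0, 0, 0, 0], [0, 0, 0, 0], [0, 0, 0, 0]]]'

```text
clock: 17.35
ee_pos: [466.7, -19.1, 216.1]
eef_rot: [3.141, -0.001, 0.003]
force: [-0.7, 0.4, -2.1]
grip_width: 0.223
grip_force: 39.5
```

```bash
python3 - <<'E'
from h import *
c,im=snap("wM2")
q=(579.2,-57.4,.7076); o=im.copy(); t=np.linspace(0,6.28,60)
for i in range(6):
    a=q[2]-i*np.pi/3; x,y=q[0]+120*np.cos(a),q[1]+120*np.sin(a)
    cv2.polylines(o,[np.int32([proj(c,(x+43.5*np.cos(s),y+43.5*np.sin(s),88)) for s in t])],True,(0,0,255),1)
cv2.imwrite("pics/wM2o.png",o)
E
```

```text
wM2 17.35 [466.7 -19.1 216.1] [ 3.141e+00 -1.000e-03  3.000e-03] F [-0.7  0.4 -2.1]
```

View pics/wM2o.png

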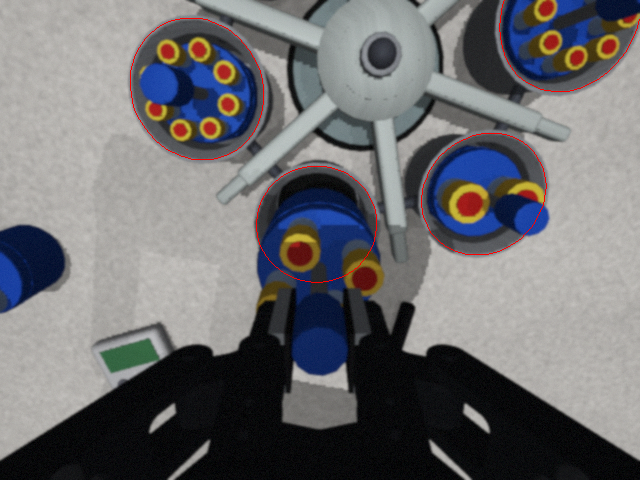

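The overlay agrees with the rims and the insert sits over e3, whose rim is at (317,224). I'll correct y by 1.7 mm and lower.

Emit:
arm_command --deltas '[[[-0.5, -1.7, 8, 0], [0, 0, 8, 0], [0, 0, 8, 0], [0, 0, 8, 0], [0, 0, 8, 0], [0, 0, 0, 0], [0, 0, 0, 0]]]'

```text
clock: 18.1
ee_pos: [465.7, -17.1, 174.8]
eef_rot: [-3.141, 0.0, 0.0]
force: [0.9, -0.5, -2.2]
grip_width: 0.219
grip_force: 39.6
```

Emit:
arm_command --deltas '[[[0, 0, 10, 0], [0, 0, 10, 0], [0, 0, 10, 0], [0, 0, 10, 0], [0, 0, 7, 0], [0, 0, 0, 0], [0, 0, 0, 0]]]'

```text
clock: 18.8
ee_pos: [465.8, -17.2, 127.9]
eef_rot: [-3.142, 0.0, -0.0]
force: [0.7, -0.0, -3.1]
grip_width: 0.221
grip_force: 39.6
```

Emit:
arm_command --deltas '[[[0, 0, 2, 0], [0, 0, 1, 0], [0, 0, 1, 0], [0, 0, 1, 0], [0, 0, 0, 0], [0, 0, 0, 0]]]'

```text
clock: 19.4
ee_pos: [466.2, -17.1, 123.9]
eef_rot: [3.142, -0.0, 0.003]
force: [-2.2, 2.0, 10.4]
grip_width: 0.219
grip_force: 41.0
```

Seated, with +10 N at TCP z 124. I'll release and go to wide.

Emit:
arm_command --deltas '[[[0, 0, 0, 0], [0, 0, 0, 0], [0, 0, 0, 0], [0, 0, 0, 0]]]' --hand 50

```text
clock: 19.8
ee_pos: [465.7, -17.1, 122.8]
eef_rot: [-3.142, 0.0, 0.0]
force: [0.3, 0.2, -0.4]
grip_width: 0.584
grip_force: 0.0
```

Emit:
arm_command --deltas '[[[0, 0, -10, 0], [0, 0, -20, 0], [0, 0, -30, 0], [0, 0, -40, 0], [0, 0, -10, 0], [0, 0, 0, 0]]]'

```text
clock: 20.4
ee_pos: [466.3, -17.3, 234.7]
eef_rot: [3.141, -0.0, 0.005]
force: [0.2, -0.6, 0.5]
grip_width: 0.587
grip_force: 0.0
```

Emit:
arm_command --deltas '[[[-7, -35, 0, 0], [-7, -40, 0, 0], [-7, -40, 0, 0], [-7, -40, 0, 0], [-7, -40, 0, 0], [-7, -40, 0, 0], [-7, -30, 0, 0], [-5, -14, 0, 0]]]'

```text
clock: 21.2
ee_pos: [410.6, 263.9, 231.3]
eef_rot: [3.141, 0.003, -0.003]
force: [-0.2, -0.7, 0.1]
grip_width: 0.585
grip_force: 0.0
```

Emit:
arm_command --deltas '[[[0, 0, 0, 0], [0, 0, 0, 0], [0, 0, 0, 0]]]'

```text
clock: 21.5
ee_pos: [411.9, 261.1, 232.3]
eef_rot: [3.141, -0.002, -0.001]
force: [-0.5, -0.1, -0.3]
grip_width: 0.584
grip_force: 0.0
```

```bash
python3 - <<'E'
from h import *
c,im=snap("wW")
print(proj(c,(412,262,136)), tri([ray(c,(320,245)),ray(cam("top"),(207.3,294.1))]))
for k in ("insert_wide",): print([(r["score"],r["xy"],atz(c,r["xy"],0)) for r in spot_point("wrist",k)])
cv2.imwrite("pics/wWc.png",cv2.resize(im[60:360,160:480],None,fx=2,fy=2,interpolation=cv2.INTER_CUBIC))
E
```

```text
wW 21.5 [411.9 261.1 232.3] [ 3.141e+00 -2.000e-03 -1.000e-03] F [-0.5 -0.1 -0.3]
[317.47041383 238.56265924] [410.54251915 258.88199868 140.01677125]
[(0.89, [316.3, 196.7], array([412.50648627, 263.70396436,   0.        ])), (0.74, [226.1, 260.1], array([346.32155134, 356.7823921 ,   0.        ]))]
```

View pics/wWc.png

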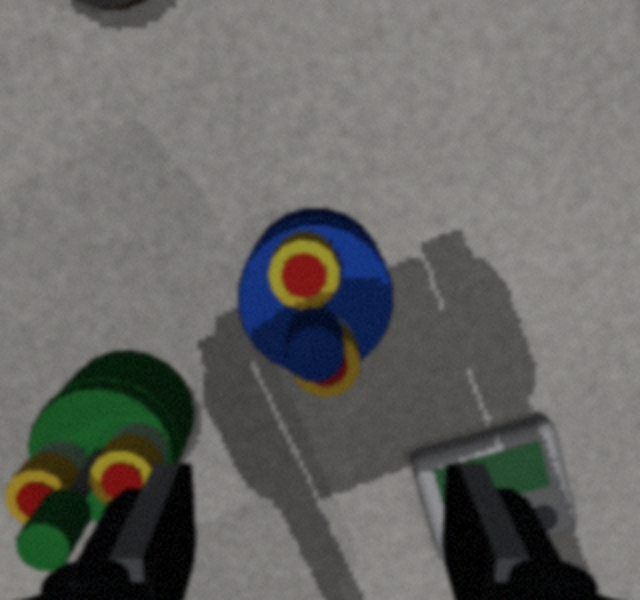

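The blue two-cap insert's knob is at crop (314,353), which is pixel (317,236) and world (413.3,262.3). The green one, at crop (110,440), is clear of the fingers. I'll grasp it.

Emit:
arm_command --deltas '[[[1.4, -1.2, 25, 0], [0, 0, 30, 0], [0, 0, 30, 0], [0, 0, 22, 0], [0, 0, 13, 0], [0, 0, 8, 0], [0, 0, 0, 0]]]'

```text
clock: 22.3
ee_pos: [413.2, 262.8, 104.6]
eef_rot: [3.141, -0.001, -0.001]
force: [-0.6, 0.6, 0.7]
grip_width: 0.59
grip_force: 0.0
```

Emit:
arm_command --deltas '[[[0, 0, 0, 0], [0, 0, 0, 0], [0, 0, 0, 0], [0, 0, 0, 0], [0, 0, 0, 0], [0, 0, 0, 0]]]' --hand 10 --force 40

```text
clock: 22.9
ee_pos: [413.7, 263.2, 105.9]
eef_rot: [-3.141, 0.0, -0.003]
force: [-0.2, -1.5, 6.9]
grip_width: 0.219
grip_force: 39.0
```

Emit:
arm_command --deltas '[[[0, 0, -10, 0], [0, 0, -25, 0], [0, 0, -30, 0], [0, 0, -30, 0], [0, 0, -30, 0], [0, 0, -30, 0], [0, 0, -25, 0], [0, 0, 0, 0]]]'

```text
clock: 23.7
ee_pos: [413.8, 263.4, 288.8]
eef_rot: [-3.139, 0.0, -0.008]
force: [-0.2, 0.2, -2.9]
grip_width: 0.223
grip_force: 39.5
```

Emit:
arm_command --deltas '[[[10, 9.5, 0, 0], [20, 19, 0, 0], [30, 28, 0, 0], [34, 32, 0, 0], [34, 32, 0, 0], [34, 32, 0, 0], [34, 32, 0, 0], [30, 28, 0, 0]]]'

```text
clock: 24.5
ee_pos: [640.3, 47.7, 283.1]
eef_rot: [3.142, -0.002, -0.003]
force: [0.2, 1.1, -2.5]
grip_width: 0.218
grip_force: 39.5
```

Emit:
arm_command --deltas '[[[20, 19, 0, 0], [11, 10.5, 0, 0], [0, 0, 0, 0], [0, 0, 0, 0], [0, 0, 0, 0]]]'

```text
clock: 25.0
ee_pos: [669.6, 21.3, 284.5]
eef_rot: [-3.141, -0.0, 0.001]
force: [0.2, -1.1, -1.8]
grip_width: 0.218
grip_force: 39.5
```

Emit:
arm_command --deltas '[[[0, 0, 15, 0], [0, 0, 25, 0], [0, 0, 25, 0], [0, 0, 5, 0], [0, 0, 0, 0], [0, 0, 0, 0], [0, 0, 0, 0]]]'

```text
clock: 25.7
ee_pos: [670.5, 21.1, 216.3]
eef_rot: [3.142, -0.0, 0.003]
force: [-0.1, 0.7, -2.2]
grip_width: 0.222
grip_force: 39.4
```

```bash
python3 - <<'E'
from h import *
c,im=snap("wW2")
q=(579.2,-57.4,.7076); o=im.copy(); t=np.linspace(0,6.28,60)
for i in range(6):
    a=q[2]-i*np.pi/3; x,y=q[0]+120*np.cos(a),q[1]+120*np.sin(a)
    if i==0: print(x,y)
    cv2.polylines(o,[np.int32([proj(c,(x+43.5*np.cos(s),y+43.5*np.sin(s),88)) for s in t])],True,(0,0,255),1)
cv2.imwrite("pics/wW2o.png",o)
E
```

```text
wW2 25.7 [670.5  21.1 216.3] [ 3.142e+00 -0.000e+00  3.000e-03] F [-0.1  0.7 -2.2]
670.3908909749578 20.601419238327843
```

View pics/wW2o.png

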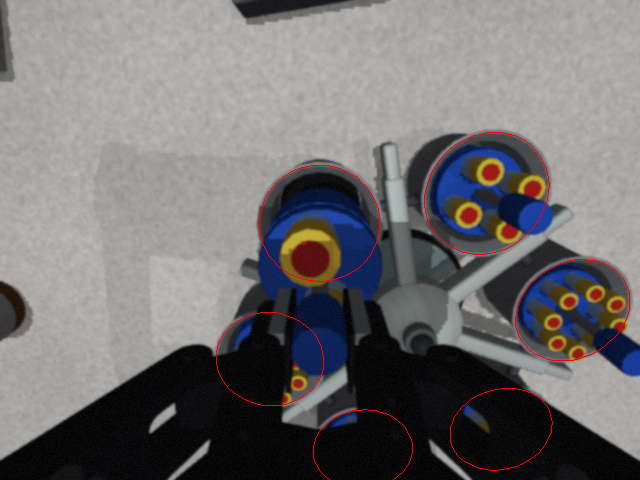

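Wide hangs over e1, whose rim is at (319,222). The rim looks about 2 px higher than the overlay, so I'll shift +1 mm in x and lower.

Emit:
arm_command --deltas '[[[1, 0.5, 8, 0], [0, 0, 8, 0], [0, 0, 8, 0], [0, 0, 8, 0], [0, 0, 8, 0], [0, 0, 0, 0], [0, 0, 0, 0]]]'

```text
clock: 26.45
ee_pos: [671.1, 20.5, 174.8]
eef_rot: [-3.141, 0.001, 0.0]
force: [-0.1, -0.7, -2.2]
grip_width: 0.218
grip_force: 39.5
```

Emit:
arm_command --deltas '[[[0, 0, 10, 0], [0, 0, 10, 0], [0, 0, 10, 0], [0, 0, 10, 0], [0, 0, 7, 0], [0, 0, 0, 0], [0, 0, 0, 0]]]'

```text
clock: 27.15
ee_pos: [671.2, 20.5, 127.9]
eef_rot: [-3.141, 0.001, -0.0]
force: [0.8, 0.6, -2.5]
grip_width: 0.215
grip_force: 39.5
```

Emit:
arm_command --deltas '[[[0, 0, 2, 0], [0, 0, 1, 0], [0, 0, 1, 0], [0, 0, 1, 0], [0, 0, 0, 0], [0, 0, 0, 0]]]'

```text
clock: 27.75
ee_pos: [671.4, 20.4, 123.9]
eef_rot: [3.141, -0.0, 0.002]
force: [-2.4, -1.4, 5.8]
grip_width: 0.217
grip_force: 40.5
```

Seated. I'll release, rise, pull back over the rotor and check.

Emit:
arm_command --deltas '[[[0, 0, 0, 0], [0, 0, 0, 0], [0, 0, 0, 0], [0, 0, 0, 0]]]' --hand 50

```text
clock: 28.15
ee_pos: [671.1, 20.5, 122.7]
eef_rot: [-3.141, 0.0, 0.0]
force: [-0.1, -0.3, -0.2]
grip_width: 0.58
grip_force: 0.0
```

Emit:
arm_command --deltas '[[[0, 0, -10, 0], [0, 0, -20, 0], [0, 0, -30, 0], [0, 0, -40, 0], [0, 0, -40, 0], [0, 0, -45, 0], [0, 0, -40, 0], [0, 0, 0, 0]]]'

```text
clock: 28.95
ee_pos: [671.6, 20.5, 355.1]
eef_rot: [3.141, -0.0, 0.014]
force: [0.0, 0.2, 0.5]
grip_width: 0.586
grip_force: 0.0
```

Emit:
arm_command --deltas '[[[-30, 25, 0, 0], [-30, 30, 0, 0], [-20, 25, 0, 0], [0, 0, 0, 0], [0, 0, 0, 0], [0, 0, 0, 0]]]'

```text
clock: 29.55
ee_pos: [591.4, -59.0, 347.9]
eef_rot: [-3.141, -0.0, -0.0]
force: [1.5, 0.6, -0.8]
grip_width: 0.587
grip_force: 0.0
```

```bash
python3 - <<'E'
from h import *
c,im=snap("wF")
q=(579.2,-57.4,.7076); o=im.copy(); t=np.linspace(0,6.28,60)
for i in range(6):
    a=q[2]-i*np.pi/3; x,y=q[0]+120*np.cos(a),q[1]+120*np.sin(a)
    cv2.polylines(o,[np.int32([proj(c,(x+10*np.cos(s),y+10*np.sin(s),154)) for s in t])],True,(0,255,0),1)
cv2.imwrite("pics/wFo.png",o)
E
```

```text
wF 29.55 [591.4 -59.  347.9] [-3.141 -0.    -0.   ] F [ 1.5  0.6 -0.8]
```

View pics/wFo.png

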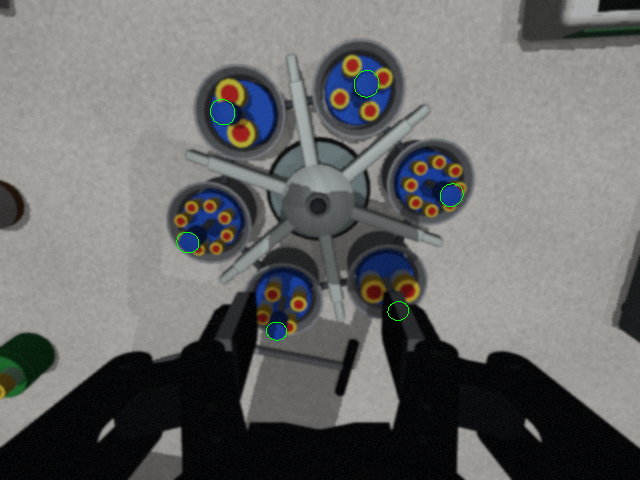

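All three knobs coincide with the predicted seated circles: wide (223,112), slim (452,194) and medium (277,330). Each insert faces its twin and the robot is clear, so I'm handing in.

```bash
python3 -c "
from cell import *
print(sign_off())"
```

```text
the job is handed in; nothing more can be done
None
```

All three inserts are seated and released on the floors of the buckets opposite their twins, the green look-alike was left alone, and the job is handed in at about 30 s on the robot's clock; no verdict was returned.

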